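# Draw the specimen tray out of the test station

## Robot

A 6-joint arm with a two-finger parallel gripper is mounted at the origin on the work surface. World frame = base frame: x ahead of the robot, y to its left, z up, the work surface at z = 0. Lengths are in m, angles in rad, forces in N, time in s.
With the tool pointing down it reaches from about 0.325 to 0.775 m from the base axis. Payload 5.5 kg.
Tool frame: the origin (TCP) lies at the very end of the fingers, on their centre line; the grasp point (between the pads) lies 19 mm behind it; y points along the fingers, x is the direction in which the jaws open and shut, and the axes are right-handed (so a half turn about y gives the same grasp; the last joint's range is limited). The gripper opens to 85 mm and grips with 20 to 120 N. Pads are 22 mm wide; open, the fingers measure 114 mm over their backs; the gripper's body (76 mm by 85 mm) begins 54 mm behind the grasp point. The pads swing forward as they close: fully open they stand 13 mm farther back than shut.
Start: joints at [1.204, 0.091, 1.231, -0, 1.82, -0.057], TCP at [0.183, 0.571, 0.208] pointing down, gripper open.
Joint ranges: [-2.87, 2.87], [-0.86, 2.18], [0.17, 2.46], [-1.51, 4.65], [0.06, 2.69], [-2.65, 2.65]. Speed limits (rad/s): [2.57, 2.57, 3.01, 3.14, 3.14, 3.14].

## Interface

Orientations are given as a unit quaternion [x, y, z, w].
In Python, from workcell import r gives the robot as it stands.
- The arm moves only by the tool move_arm, never from a script. Its argument "steps" is a list of rows, each an object with "gripper": the finger opening in mm, from 0 to 85.4; "delta_pos": the shift along the tool's x, y, z in mm, a list of three; "angular": the turn, a rotation vector about the tool's x, y, z in rad, a list of three. A call has 1 to 10 rows; each row shifts and turns the commanded pose from where the row before left it, along the tool's axes as they then stand; what a row does not reach is not made up. A row lasts 1/12 s, in which the tool goes at most 41.7 mm and 7.16 degrees, less where a joint would pass 70% of its speed; a pose out of reach is approached as far as the arm can. A call is refused whole if a number of a shift passes 41.7 or a number of a turn 0.125, either way. A call with a gripper value outside its range is refused whole. The fingers move at their own pace and stop on an object; "squeeze" is the grip in N (left out, the last holds). Time passes only in rows, so rows that do not move let the fingers close. It gives the time, the measured TCP pose, the force and the opening at its end, in the units of the state.
- r.state(): the state, without advancing time (a new reading comes with each control period).
- r.read_camera(name): name is "scene" or "side" or "wrist"; returns a dict with "img" (384x512x3 uint8, red, green, blue), "fx", "fy", "cx", "cy" (pixels), "D" ([k1, k2, p1, p2, k3] as OpenCV has them; the pictures are not rectified), "rvec" (rotation vector, rad) and "tvec" (3), from world to camera coordinates, as OpenCV has them. Camera axes: x right, y down, z forward; pixel columns grow to the right and rows downward; lengths in m; the calibration is good to about 2 mm. A picture is of the moment at which its call begins. There is no depth.
- r.sign_off(): hands the job in, once; it reports no verdict.
The state is a dict: "clock": time; "qpos": joint angles; "qd": joint speeds; "tau": joint torques, N m; "eef_pos": TCP position; "tool_rot": TCP orientation; "ft_force": force on the tool from outside, world axes, zero at the start; "torque": the same for the moment, N m; "grip_width": opening from 0.0 (shut) to 1.0 (fully open).
Only numpy, scipy, OpenCV 4.12 (cv2) and the standard library are available. Lean on these libraries where they do the work, as an engineer would, in place of code of your own. Each camera call takes 0.05 s, during which the arm holds its last target.

## Task

One of the two test stations has a white ceramic disc in its sliding tray, and a lidded steel pot stands in front of that tray. With the fingertips only, push the pot along the bench until it stands clear of the tray's path, then hook a fingertip behind the tray's upright front lip and draw the tray all the way out to its stop, with the disc still lying in its seat. Grip and lift nothing, leave the other station's tray and everything else where they are, and finish clear of it all.

Things in the scene. Friction and masses are not known exactly. Their poses are not given: they have to be found in the camera images.
- station: Station to work on, fixed. Red-brown board 240 (x) x 150 (y) x 20 mm high; origin at the centre of its underside on the bench; its -x side is the front, facing the robot; the tray comes out to -x. Column 40 x 60 mm, 170 mm high (knob to 200), at x = +70 mm; its arm (30 mm wide, height 109 to 127 mm) carries the probe over the tray. Guide rails flank the tray at y = +-38 mm, top 34 mm high.
- probe_tip (a point): Tip of the upright probe over the disc's seat, 50 mm above the bench, at x = -15 mm, y = 0 of the station; brass tip 14 mm wide, white barrel 22 mm wide from 72 mm height up. Fixed to the station.
- tray (a joint): How far this station's tray is drawn out, m: 0 home (every start), 0.090 against its end stop. It slides along the station's -x with about 2.5 N of friction, stays where it is left, and has no spring or latch.
- tray_lip (a point): Middle of the top edge of the inner (+x) face of the tray's lip; moves with the tray. Lip: upright steel strip across the tray's front, 64 mm wide (y), 5 mm thick (x), top 50 mm above the bench, 18 mm above the tray's flat floor (32 mm above the bench; underside 26). Tray 64 mm wide. Behind the lip the floor is free for 75 mm. At home the lip's outer face is flush with the board's front.
- tray_seat (a point): Centre of the floor of the disc's seat on the tray, 100 mm behind the lip's inner face: square black rim, inside 40 mm, 4 mm high.
- disc: White ceramic disc, 30 mm across, 8 mm thick, lying loose in the seat, about 30 g; origin at the centre of its underside.
- pot: Lidded steel pot, round, 56 mm across, lid 60 mm across from 36 to 46 mm height, small knob to 54 mm; loose, about 0.25 kg, on the bench in front of the tray; origin at the centre of its underside. Clear of the tray's path when its centre is over 63 mm to either side of the station's middle line (station y), or over 241 mm in front of the station's origin.
- idle_station: The other station, same shape and same frame, its tray empty: not to be operated.
- idle_tray_lip (a point): Middle of the top edge of the inner face of the other station's tray lip; that tray may start up to 30 mm drawn out.
- bottle: Bystander: capped amber bottle, 60 mm across, 130 mm high, loose; origin at the centre of its underside.
- beaker: Bystander: glass beaker, 70 mm across, 90 mm high, loose; origin at the centre of its underside.
- weight: Bystander: brass knobbed weight, 40 mm across, 50 mm high, loose, between or behind the stations; origin at the centre of its underside.
- screwdriver: Bystander: screwdriver 160 mm long lying between the stations, loose; origin near its middle, x along it.
- cover: Bystander: flat grey disc 66 mm across, 6 mm thick, loose; origin at the centre of its underside.
- sample_box: Bystander: clear divided box 90 x 60 x 25 mm high, loose; origin at the centre of its underside.
There are look-alikes about, which are no part of the job. What is meant by the pot is not orange or turquoise, and is the smaller of those in its own colour.

How it is judged:
By the outcome, as a careful person would: the job done as asked, in the order asked, and still so for the second after the job is handed in, with the robot touching nothing.
It also fails if it takes over 45 s, if anything falls off the work surface, if the arm or the gripper's body presses on something with over 40 N, if the wrist force passes 120 N, or if a joint passes its speed limit or range.

## Working session

There is one attempt and no reset: what is moved stays moved. The work goes in short steps, Python scripts to look and compute and a tool call to move; the robot and the scene stay as the last step left them, time stands still between calls to the robot, and variables do not carry over. Pictures are saved under pics/ and viewed, and the job is handed in when it is done.

Besides the shell and the picture viewer there is one more tool, called as name(argument=value, ...), one argument or row to a line, values as JSON. move_arm: Moves the arm, as the interface text tells. Its arguments: {"type":"object","properties":{"steps":{"type":"array","items":{"type":"object","properties":{"gripper":{"type":"number"},"delta_pos":{"type":"array","items":{"type":"number"}},"angular":{"type":"array","items":{"type":"number"}}}}},"squeeze":{"type":"number"}},"required":["steps"]}

```bash
mkdir -p pics; cat > h.py <<'E'
import numpy as np,cv2
from workcell import r
def cam(n,save=None):
    c=r.read_camera(n)
    c['K']=np.array([[c['fx'],0,c['cx']],[0,c['fy'],c['cy']],[0,0,1.]])
    c['D']=np.array(c['D'],float);c['R']=cv2.Rodrigues(np.array(c['rvec'],float))[0];c['t']=np.array(c['tvec'],float).ravel()
    if save: cv2.imwrite('pics/'+save,cv2.cvtColor(c['img'],cv2.COLOR_RGB2BGR))
    return c
def ray(c,px):
    u=cv2.undistortPoints(np.array([[px]],float),c['K'],c['D'])[0,0]
    return -c['R'].T@c['t'], c['R'].T@np.array([u[0],u[1],1])
def onplane(c,px,z):
    o,d=ray(c,px); return o+d*(z-o[2])/d[2]
def proj(c,P):
    return cv2.projectPoints(np.array(P,float).reshape(-1,3),np.array(c['rvec'],float),c['t'],c['K'],c['D'])[0][:,0]
E
python3 - <<'E'
from h import *
import pickle
d={}
for n in('scene','side','wrist'):
    d[n]=cam(n,n+'0.png')
    c=d[n]; print(n,-c['R'].T@c['t'])
pickle.dump(d,open('c0.pkl','wb'))
print(r.state())
E
```

```text
scene [0.99534925 0.41453116 1.11447558]
side [ 0.42608603 -1.20649173  0.77098074]
wrist [0.10122155 0.5964632  0.37366032]
{'clock': 0.15, 'qpos': array([ 1.20429790e+00,  9.17406867e-02,  1.23162093e+00,  9.24779490e-06,
        1.81980148e+00, -5.66672038e-02]), 'qd': array([-1.40197395e-03, -3.43329729e-03, -2.87032944e-03,  8.79063480e-04,
        5.01597787e-04,  8.58763106e-05]), 'tau': array([ 1.73353626e-03, -4.59372890e+01, -4.18526208e+01, -3.85828926e-06,
        9.54990741e-03,  2.42246381e-05]), 'eef_pos': array([0.1828292 , 0.5712046 , 0.20737126]), 'tool_rot': array([ 0.57145873,  0.41639641, -0.41733246, -0.57086125]), 'ft_force': array([0.14315505, 0.20063285, 0.66024984]), 'torque': array([0.02685081, 0.00850463, 0.01732814]), 'grip_width': 1.0025112743902211}
```

View pics/scene0.png

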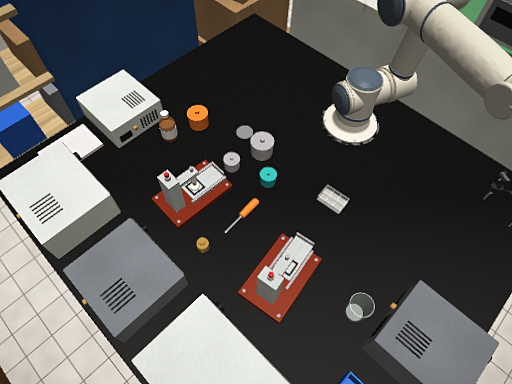

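View pics/side0.png

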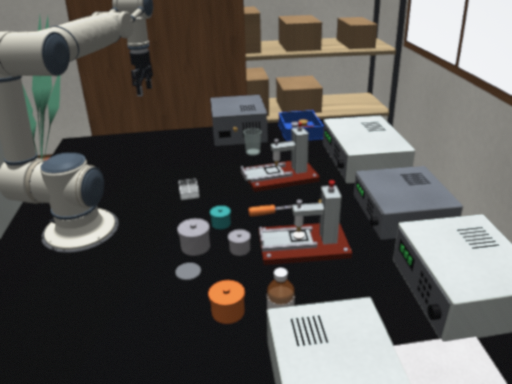

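View pics/wrist0.png

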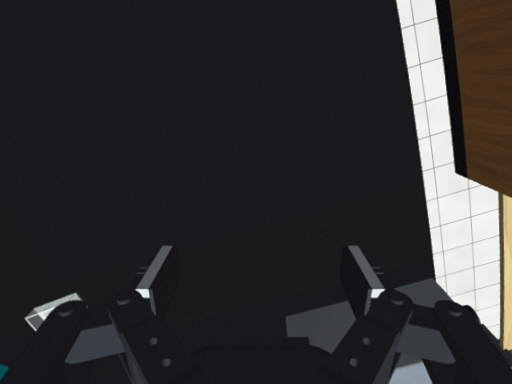

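Scene view: two steel pots, small at (232,161) and large at (262,145). Orange pot (197,117), turquoise pot (268,177), cover (245,131). The station with the white disc is at about (193,190), and the idle one is at about (280,280). I choose the small steel pot at (232,161) and check it in a crop.

```bash
python3 - <<'E'
import pickle,cv2
d=pickle.load(open('c0.pkl','rb'))
a=cv2.cvtColor(d['scene']['img'],cv2.COLOR_RGB2BGR)[105:235,140:300]
cv2.imwrite('pics/cs.png',cv2.resize(a,None,fx=4.6,fy=4.6,interpolation=cv2.INTER_CUBIC))
a=cv2.cvtColor(d['side']['img'],cv2.COLOR_RGB2BGR)[170:330,160:360]
cv2.imwrite('pics/cd.png',cv2.resize(a,None,fx=3.75,fy=3.75,interpolation=cv2.INTER_CUBIC))
E
```

```text
(no output)
```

View pics/cs.png

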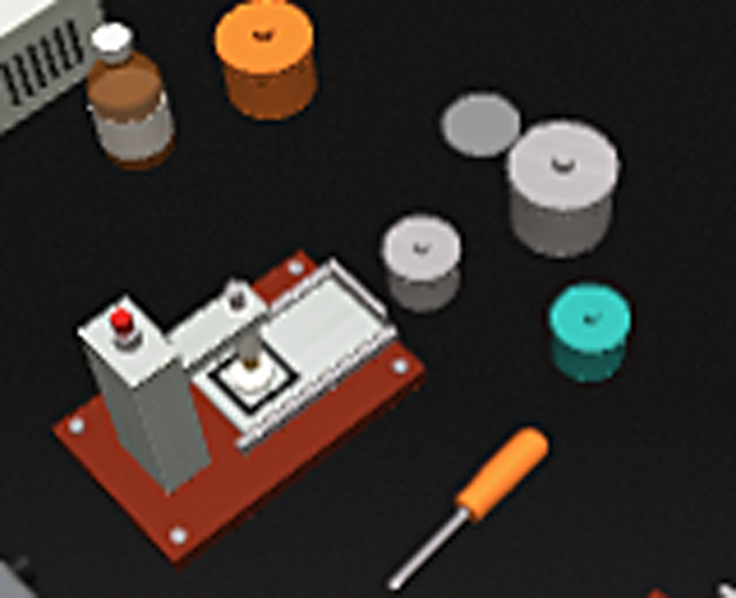

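View pics/cd.png

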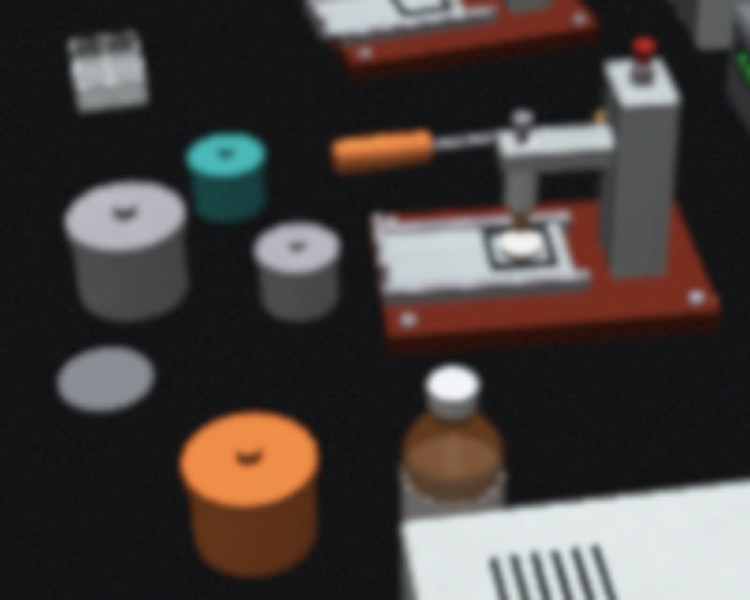

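```bash
python3 - <<'E'
from h import *
import pickle
d=pickle.load(open('c0.pkl','rb'))
S=d['scene'];D=d['side']
s=lambda p:(140+(p[0]+.5)/4.6-.5,105+(p[1]+.5)/4.6-.5)
e=lambda p:(160+(p[0]+.5)/3.75-.5,170+(p[1]+.5)/3.75-.5)
for n,p,z in [('boltFL',(296,268),.022),('boltFR',(400,367),.022),('boltBR',(178,536),.022),('boltBL',(77,426),.022),
 ('cornFL',(302,250),.02),('cornFR',(425,370),.02),('cornBR',(178,552),.02),('cornBL',(55,428),.02),('lipL',(335,262),.05),('lipR',(393,325),.05)]:
    print('S',n,onplane(S,s(p),z).round(4))
for n,p,z in [('boltFR',(365,52),.022),('boltNearFront',(408,320),.022),('boltNearBack',(697,297),.022),('cornNF',(390,338),.02),('cornNB',(718,308),.02)]:
    print('D',n,onplane(D,e(p),z).round(4))
# lids
import colorsys
def lid(c,name,box,f,lo,hi):
    x0,y0,x1,y1=box
    hsv=cv2.cvtColor(c['img'],cv2.COLOR_RGB2HSV)[y0:y1,x0:x1]
    m=cv2.inRange(hsv,np.array(lo),np.array(hi))
    cs=max(cv2.findContours(m,0,1)[0],key=cv2.contourArea)
    (cx,cy),ax,an=cv2.fitEllipse(cs)
    print(name,(cx+x0,cy+y0),ax,onplane(c,(cx+x0,cy+y0),f).round(4)); 
lid(S,'S pot',(218,148,244,176),.046,(0,0,165),(180,70,255))
lid(D,'D pot',(225,225,255,258),.046,(0,0,140),(180,70,255))
lid(S,'S big',(247,128,280,165),.064,(0,0,165),(180,70,255))
lid(D,'D big',(175,212,213,258),.064,(0,0,140),(180,70,255))
lid(S,'S teal',(256,160,282,190),.046,(80,100,180),(100,255,255))
lid(D,'D teal',(205,200,235,230),.046,(80,80,130),(100,255,255))
lid(S,'S orange',(184,98,214,133),.064,(5,100,220),(25,255,255))
lid(S,'S cover',(233,122,253,141),.006,(0,0,100),(180,90,255))
E
```

```text
S boltFL [ 0.554  -0.2456  0.022 ]
S boltFR [ 0.5593 -0.1213  0.022 ]
S boltBR [ 0.769  -0.1298  0.022 ]
S boltBL [ 0.7639 -0.253   0.022 ]
S cornFL [ 0.5382 -0.2565  0.02  ]
S cornFR [ 0.547 -0.107  0.02 ]
S cornBR [ 0.7767 -0.121   0.02  ]
S cornBL [ 0.7761 -0.2644  0.02  ]
S lipL [ 0.5405 -0.2118  0.05  ]
S lipR [ 0.5487 -0.1383  0.05  ]
D boltFR [0.572  0.1515 0.022 ]
D boltNearFront [ 0.5541 -0.2472  0.022 ]
D boltNearBack [ 0.7644 -0.2542  0.022 ]
D cornNF [ 0.539 -0.263  0.02 ]
D cornNB [ 0.7764 -0.2668  0.02  ]
S pot (231.29995250701904, 158.73536109924316) (12.363333702087402, 15.48881721496582) [ 0.4831 -0.1759  0.046 ]
D pot (238.79483032226562, 235.85516357421875) (11.879941940307617, 20.172069549560547) [ 0.4817 -0.1806  0.046 ]
S big (261.9889163970947, 140.71523666381836) (17.582942962646484, 22.56083869934082) [ 0.3578 -0.1458  0.064 ]
D big (192.7927188873291, 227.35811614990234) (16.560558319091797, 29.949874877929688) [ 0.3573 -0.1454  0.064 ]
S teal (267.952223777771, 173.98831367492676) (12.478018760681152, 15.980632781982422) [ 0.4383 -0.0392  0.046 ]
D teal (219.85664463043213, 211.0589542388916) (10.014338493347168, 18.26917266845703) [ 0.4367 -0.0436  0.046 ]
S orange (196.8788185119629, 112.40887451171875) (14.775439262390137, 20.10598373413086) [ 0.4339 -0.4155  0.064 ]
S cover (244.91349983215332, 132.34389877319336) (12.9965181350708, 17.700578689575195) [ 0.3396 -0.2519  0.006 ]
```

```bash
cat >> h.py <<'E'
from scipy.spatial.transform import Rotation as Ro
O=np.array([.661,-.187,0]);yaw=-.039
SR=Ro.from_euler('z',yaw).as_matrix()
def w(p): return O+SR@np.array(p,float)/1000.
def st(P): return SR.T@(np.array(P)-O)*1000
def plan(target,zw,jaw=None,tilt=None):
    s=r.state();R=Ro.from_quat(s['tool_rot']).as_matrix()
    d=R.T@(np.array(target)-s['eef_pos'])*1000
    print('tcp',s['eef_pos'].round(4),'st',st(s['eef_pos']).round(1),'axes x',R[:,0].round(3),'y',R[:,1].round(3),'z',R[:,2].round(3))
    print('delta tool mm',d.round(1))
    if jaw is not None:
        y=np.array(zw,float);y/=np.linalg.norm(y)
        for sg in(1,-1):
            x=sg*np.array(jaw,float);x-=y*(x@y);x/=np.linalg.norm(x)
            T=np.stack([x,y,np.cross(x,y)],1)
            print('rot tool',Ro.from_matrix(R.T@T).as_rotvec().round(3))
    print('F',s['ft_force'].round(2),'clk',s['clock'],'grip',s['grip_width'],'q',np.round(s['qpos'],2))
E
python3 - <<'E'
from h import *
import pickle
d=pickle.load(open('c0.pkl','rb'))
print('cap',onplane(d['scene'],(164.5,113),.13), 'pot st',st([.4825,-.178,0]))
s=w([-179,60,0]);print('start',s)
plan([s[0],s[1],.2],[0,0,-1],SR[:,0])
E
```

```text
cap [ 0.55245484 -0.44286033  0.13      ] pot st [-178.71517898    2.03342097    0.        ]
start [ 0.48447552 -0.12006639  0.        ]
tcp [0.1828 0.5712 0.2074] st [-507.4  739.   207.4] axes x [ 0.305  0.952 -0.002] y [-0.001 -0.001 -1.   ] z [-0.952  0.305  0.   ]
delta tool mm [-566.4    8.2 -498. ]
rot tool [ 1.0e-03  1.3e+00 -1.0e-03]
rot tool [-2.000e-03 -1.842e+00 -1.000e-03]
F [0.14 0.2  0.66] clk 0.15 grip 1.0025112743902211 q [ 1.2   0.09  1.23  0.    1.82 -0.06]
```

move_arm(
  steps=[
    {"gripper": 30, "delta_pos": [-28, 0, -25]},
    {"gripper": 30, "delta_pos": [-28, 0, -25]},
    {"gripper": 30, "delta_pos": [-28, 0, -25]},
    {"gripper": 30, "delta_pos": [-28, 0, -25]},
    {"gripper": 30, "delta_pos": [-28, 0, -25]},
    {"gripper": 30, "delta_pos": [-28, 0, -25]},
    {"gripper": 30, "delta_pos": [-28, 0, -25]},
    {"gripper": 30, "delta_pos": [-28, 0, -25]},
    {"gripper": 30, "delta_pos": [-28, 0, -25]},
    {"gripper": 30, "delta_pos": [-28, 0, -25]},
  ],
  squeeze=20,
)

```text
$.steps[0]: bad value
```

move_arm(
  steps=[
    {"gripper": 30, "delta_pos": [-28, 0, -25]},
    {"gripper": 30, "delta_pos": [-28, 0, -25]},
    {"gripper": 30, "delta_pos": [-28, 0, -25]},
    {"gripper": 30, "delta_pos": [-28, 0, -25]},
    {"gripper": 30, "delta_pos": [-28, 0, -25]},
    {"gripper": 30, "delta_pos": [-28, 0, -25]},
    {"gripper": 30, "delta_pos": [-28, 0, -25]},
    {"gripper": 30, "delta_pos": [-28, 0, -25]},
    {"gripper": 30, "delta_pos": [-28, 0, -25]},
    {"gripper": 30, "delta_pos": [-28, 0, -25]},
  ],
)

```text
$.steps[0]: bad value
```

move_arm(
  steps=[
    {"gripper": 30, "angular": [0, 0.12, 0]},
    {"gripper": 30, "angular": [0, 0.12, 0]},
    {"gripper": 30, "angular": [0, 0.12, 0]},
    {"gripper": 30, "angular": [0, 0.12, 0]},
    {"gripper": 30, "angular": [0, 0.12, 0]},
    {"gripper": 30, "angular": [0, 0.12, 0]},
    {"gripper": 30, "angular": [0, 0.12, 0]},
    {"gripper": 30, "angular": [0, 0.12, 0]},
    {"gripper": 30, "angular": [0, 0.12, 0]},
    {"gripper": 30, "angular": [0, 0.12, 0]},
  ],
)

```text
$.steps[0]: bad value
```

```bash
python3 - <<'E'
from h import *
s=w([-179,60,0])
# tilt: tool y = down and towards -y(station)
plan([s[0],s[1],.1],-np.array([0,0,1])-.12*SR[:,1],SR[:,0])
E
```

```text
tcp [0.1828 0.5712 0.2074] st [-507.4  739.   207.4] axes x [ 0.305  0.952 -0.002] y [-0.001 -0.001 -1.   ] z [-0.952  0.305  0.   ]
delta tool mm [-566.2  108.2 -498.1]
rot tool [-0.101  1.298  0.076]
rot tool [ 0.082 -1.839  0.109]
F [0.14 0.2  0.66] clk 0.15 grip 1.0025112743902211 q [ 1.2   0.09  1.23  0.    1.82 -0.06]
```

move_arm(
  steps=[
    {"gripper": 30, "delta_pos": [-28, 0, -25], "angular": [0, 0, 0]},
    {"gripper": 30, "delta_pos": [-28, 0, -25], "angular": [0, 0, 0]},
    {"gripper": 30, "delta_pos": [-28, 0, -25], "angular": [0, 0, 0]},
    {"gripper": 30, "delta_pos": [-28, 0, -25], "angular": [0, 0, 0]},
    {"gripper": 30, "delta_pos": [-28, 0, -25], "angular": [0, 0, 0]},
    {"gripper": 30, "delta_pos": [-28, 0, -25], "angular": [0, 0, 0]},
    {"gripper": 30, "delta_pos": [-28, 0, -25], "angular": [0, 0, 0]},
    {"gripper": 30, "delta_pos": [-28, 0, -25], "angular": [0, 0, 0]},
    {"gripper": 30, "delta_pos": [-28, 0, -25], "angular": [0, 0, 0]},
    {"gripper": 30, "delta_pos": [-28, 0, -25], "angular": [0, 0, 0]},
  ],
  squeeze=20,
)

```text
clock: 0.98
eef_pos: [0.3358, 0.2269, 0.2081]
tool_rot: [0.571, 0.417, -0.417, -0.571]
ft_force: [0.2, -0.4, -0.4]
grip_width: 0.351
```

move_arm(
  steps=[
    {"gripper": 30, "delta_pos": [-28, 0, -25], "angular": [0, 0, 0]},
    {"gripper": 30, "delta_pos": [-28, 0, -25], "angular": [0, 0, 0]},
    {"gripper": 30, "delta_pos": [-28, 0, -25], "angular": [0, 0, 0]},
    {"gripper": 30, "delta_pos": [-28, 0, -25], "angular": [0, 0, 0]},
    {"gripper": 30, "delta_pos": [-28, 0, -25], "angular": [0, 0, 0]},
    {"gripper": 30, "delta_pos": [-28, 0, -25], "angular": [0, 0, 0]},
    {"gripper": 30, "delta_pos": [-28, 0, -25], "angular": [0, 0, 0]},
    {"gripper": 30, "delta_pos": [-28, 0, -25], "angular": [0, 0, 0]},
    {"gripper": 30, "delta_pos": [-28, 0, -25], "angular": [0, 0, 0]},
    {"gripper": 30, "delta_pos": [-28, 0, -25], "angular": [0, 0, 0]},
  ],
)

```text
clock: 1.82
eef_pos: [0.4886, -0.1163, 0.208]
tool_rot: [-0.571, -0.417, 0.417, 0.571]
ft_force: [1.0, 1.2, -0.3]
grip_width: 0.354
```

move_arm(
  steps=[
    {"gripper": 30, "delta_pos": [0, 0, 0], "angular": [0, 0.12, 0]},
    {"gripper": 30, "delta_pos": [0, 0, 0], "angular": [0, 0.12, 0]},
    {"gripper": 30, "delta_pos": [0, 0, 0], "angular": [0, 0.12, 0]},
    {"gripper": 30, "delta_pos": [0, 0, 0], "angular": [0, 0.12, 0]},
    {"gripper": 30, "delta_pos": [0, 0, 0], "angular": [0, 0.12, 0]},
    {"gripper": 30, "delta_pos": [0, 0, 0], "angular": [0, 0.12, 0]},
    {"gripper": 30, "delta_pos": [0, 0, 0], "angular": [0, 0.12, 0]},
    {"gripper": 30, "delta_pos": [0, 0, 0], "angular": [0, 0.12, 0]},
    {"gripper": 30, "delta_pos": [0, 0, 0], "angular": [0, 0.12, 0]},
    {"gripper": 30, "delta_pos": [0, 0, 0], "angular": [0, 0.12, 0]},
  ],
)

```text
clock: 2.65
eef_pos: [0.4882, -0.1143, 0.2079]
tool_rot: [-0.707, -0.019, 0.02, 0.707]
ft_force: [-0.6, 0.1, -0.0]
grip_width: 0.353
```

```bash
python3 - <<'E'
from h import *
s=w([-179,60,0])
plan([s[0],s[1],.1],-np.array([0,0,1])-.12*SR[:,1],SR[:,0])
E
```

```text
tcp [ 0.4882 -0.1143  0.2079] st [-175.5   65.9  207.9] axes x [ 0.998  0.055 -0.001] y [-0.001  0.    -1.   ] z [-0.055  0.998  0.   ]
delta tool mm [ -4.  107.9  -5.6]
rot tool [-0.12   0.094  0.005]
rot tool [ 0.007 -3.042  0.182]
F [-0.62  0.1  -0.04] clk 2.65 grip 0.3526527063126079 q [-0.3  -0.17  1.49  0.    1.83 -0.35]
```

move_arm(
  steps=[
    {"gripper": 30, "delta_pos": [-4, 36, -6], "angular": [0, 0, 0]},
    {"gripper": 30, "delta_pos": [0, 36, 0], "angular": [0, 0.094, 0]},
    {"gripper": 30, "delta_pos": [0, 36, 0], "angular": [0, 0, 0]},
    {"gripper": 30, "delta_pos": [0, 0, 0], "angular": [-0.12, 0, 0]},
    {"gripper": 30, "delta_pos": [0, 0, 0], "angular": [0, 0, 0]},
    {"gripper": 30, "delta_pos": [0, 0, 0], "angular": [0, 0, 0]},
  ],
)

```text
clock: 3.15
eef_pos: [0.4847, -0.1191, 0.0998]
tool_rot: [0.748, -0.012, 0.01, -0.664]
ft_force: [-0.1, 0.3, 0.5]
grip_width: 0.346
```

```bash
python3 - <<'E'
from h import *
s=w([-179,58,0])
plan([s[0],s[1],.012],-np.array([0,0,1])-.12*SR[:,1],SR[:,0])
c=cam('wrist','w1.png')
c=cam('scene'); a=cv2.cvtColor(c['img'],cv2.COLOR_RGB2BGR)[105:235,140:300]
cv2.imwrite('pics/s1.png',cv2.resize(a,None,fx=4.6,fy=4.6,interpolation=cv2.INTER_CUBIC))
E
```

```text
tcp [ 0.4847 -0.1191  0.0998] st [-178.9   60.9   99.8] axes x [ 1.    -0.03  -0.001] y [-0.005 -0.118 -0.993] z [ 0.03   0.993 -0.118]
delta tool mm [-0.1 87.6  7.5]
rot tool [-0.001  0.009  0.   ]
rot tool [ 0.000e+00 -3.133e+00  1.000e-03]
F [-0.08  0.3   0.5 ] clk 3.15 grip 0.3461253236049501 q [-0.22 -0.2   1.7  -0.12  1.61 -0.2 ]
```

View pics/w1.png

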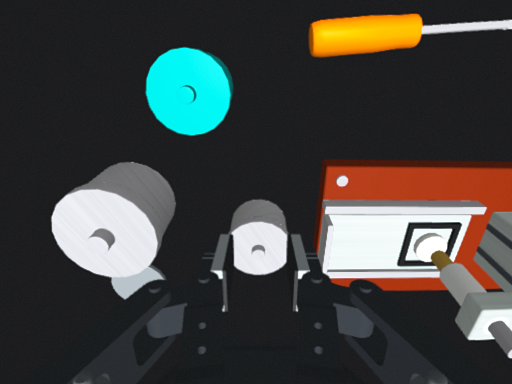

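View pics/s1.png

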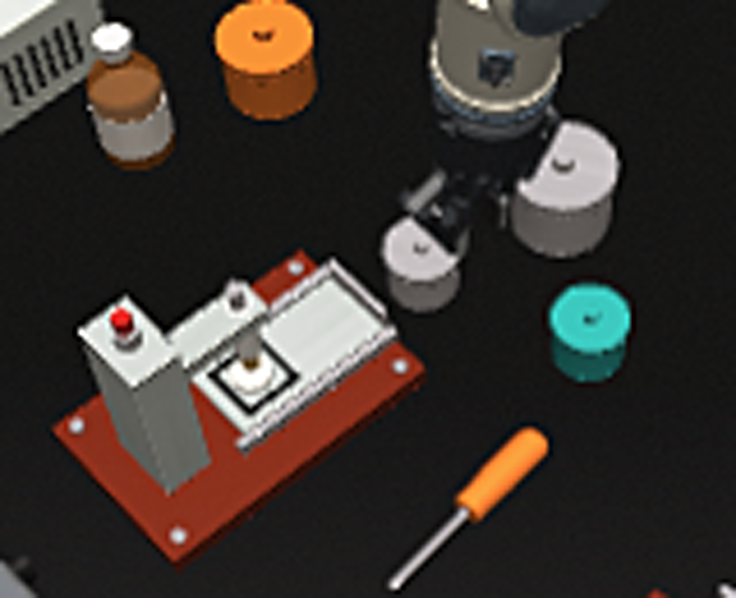

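Wrist view: the small steel pot is at (259,250), between the fingertip directions. The turquoise pot is at (188,92), the large steel pot at (110,230), and the disc is in its seat at (430,245). I'll cross-check the pot and lip from this view.

```bash
python3 - <<'E'
from h import *
c=cam('wrist')
for n,p,z in [('pot lid',(259.5,247),.046),('potknob',(258,250),.054),('boltF',(342,181),.022),('cornF',(325,161),.02),('lip R',(324,203),.05),('disc',(430,246),.04),('teal',(188,91),.046)]:
    q=onplane(c,p,z);print(n,q.round(4),st(q).round(1))
E
```

```text
pot lid [ 0.4826 -0.1787  0.046 ] [-178.6    1.4   46. ]
potknob [ 0.4813 -0.1758  0.054 ] [-180.     4.2   54. ]
boltF [ 0.5593 -0.1257  0.022 ] [-104.1   57.3   22. ]
cornF [ 0.5429 -0.1067  0.02  ] [-121.2   75.7   20. ]
lip R [ 0.5375 -0.1324  0.05  ] [-125.5   49.7   50. ]
disc [ 0.646  -0.1887  0.04  ] [-14.9  -2.3  40. ]
teal [ 0.4361 -0.0409  0.046 ] [-230.4  137.3   46. ]
```

move_arm(
  steps=[
    {"gripper": 30, "delta_pos": [0, 22, 2], "angular": [0, 0, 0]},
    {"gripper": 30, "delta_pos": [0, 22, 2], "angular": [0, 0, 0]},
    {"gripper": 30, "delta_pos": [0, 22, 2], "angular": [0, 0, 0]},
    {"gripper": 30, "delta_pos": [0, 21.5, 1.5], "angular": [0, 0, 0]},
    {"gripper": 30, "delta_pos": [0, 0, 0], "angular": [0, 0, 0]},
  ],
)

```text
clock: 3.72
eef_pos: [0.4823, -0.1238, 0.0086]
tool_rot: [0.747, -0.015, 0.009, -0.664]
ft_force: [-1.0, 0.1, -0.9]
grip_width: 0.351
```

move_arm(
  steps=[
    {"gripper": 30, "delta_pos": [0, 0.6, -5], "angular": [0, 0, 0]},
    {"gripper": 30, "delta_pos": [0, 0.6, -5], "angular": [0, 0, 0]},
    {"gripper": 30, "delta_pos": [0, 0.6, -5], "angular": [0, 0, 0]},
    {"gripper": 30, "delta_pos": [0, 0.6, -5], "angular": [0, 0, 0]},
    {"gripper": 30, "delta_pos": [0, 0.6, -5], "angular": [0, 0, 0]},
    {"gripper": 30, "delta_pos": [0, 0.6, -5], "angular": [0, 0, 0]},
    {"gripper": 30, "delta_pos": [0, 0.6, -5], "angular": [0, 0, 0]},
    {"gripper": 30, "delta_pos": [0, 0.6, -5], "angular": [0, 0, 0]},
  ],
)

```text
clock: 4.38
eef_pos: [0.4838, -0.1641, 0.0131]
tool_rot: [0.748, -0.012, 0.011, -0.663]
ft_force: [0.1, 3.2, 2.1]
grip_width: 0.351
```

```bash
python3 - <<'E'
from h import *
s=w([-179,-46,0])
plan([s[0],s[1],.012],-np.array([0,0,1])-.12*SR[:,1],SR[:,0])
c=cam('wrist','w2.png')
E
```

```text
tcp [ 0.4838 -0.1641  0.0131] st [-178.    15.9   13.1] axes x [ 0.999 -0.033  0.001] y [-0.003 -0.119 -0.993] z [ 0.033  0.992 -0.119]
delta tool mm [ -1.4   8.5 -61.4]
rot tool [0.    0.006 0.002]
rot tool [ 3.000e-03 -3.136e+00 -0.000e+00]
F [0.13 3.24 2.11] clk 4.3833 grip 0.3506927342746122 q [-0.31 -0.13  1.8  -0.12  1.44 -0.27]
```

View pics/w2.png

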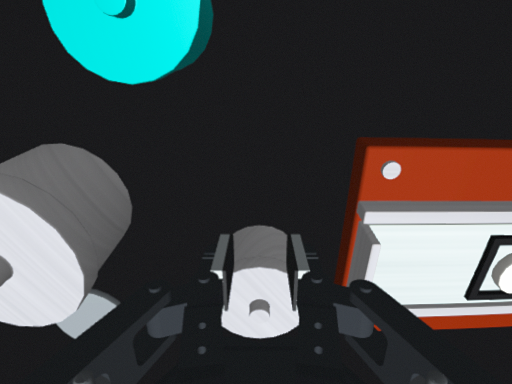

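Wrist view: pot lid at (260,305), cradled evenly by both fingertips at (225,265) and (297,265). The push force is about 3 N, so I continue.

move_arm(
  steps=[
    {"gripper": 30, "delta_pos": [0, 0.7, -6], "angular": [0, 0, 0]},
    {"gripper": 30, "delta_pos": [0, 0.7, -6], "angular": [0, 0, 0]},
    {"gripper": 30, "delta_pos": [0, 0.7, -6], "angular": [0, 0, 0]},
    {"gripper": 30, "delta_pos": [0, 0.7, -6], "angular": [0, 0, 0]},
    {"gripper": 30, "delta_pos": [0, 0.7, -6], "angular": [0, 0, 0]},
    {"gripper": 30, "delta_pos": [0, 0.7, -6], "angular": [0, 0, 0]},
    {"gripper": 30, "delta_pos": [0, 0.7, -6], "angular": [0, 0, 0]},
    {"gripper": 30, "delta_pos": [0, 0.7, -6], "angular": [0, 0, 0]},
    {"gripper": 30, "delta_pos": [0, 0.7, -6], "angular": [0, 0, 0]},
    {"gripper": 30, "delta_pos": [0, 0.7, -6], "angular": [0, 0, 0]},
  ],
)

```text
clock: 5.27
eef_pos: [0.4812, -0.2249, 0.0127]
tool_rot: [0.748, -0.012, 0.011, -0.663]
ft_force: [-0.2, 3.1, 2.6]
grip_width: 0.346
```

move_arm(
  steps=[
    {"gripper": 30, "delta_pos": [0, 0.3, -3], "angular": [0, 0, 0]},
    {"gripper": 30, "delta_pos": [0, 0, 0], "angular": [0, 0, 0]},
    {"gripper": 30, "delta_pos": [0, -1, 10], "angular": [0, 0, 0]},
    {"gripper": 30, "delta_pos": [0, -1, 10], "angular": [0, 0, 0]},
    {"gripper": 30, "delta_pos": [0, -30, 10], "angular": [0, 0, 0]},
    {"gripper": 0, "delta_pos": [0, -40, 0], "angular": [0, 0, 0]},
    {"gripper": 0, "delta_pos": [0, -40, 0], "angular": [0.12, 0, 0]},
    {"gripper": 0, "delta_pos": [0, 0, 0], "angular": [0, 0.12, 0]},
    {"gripper": 0, "delta_pos": [0, 0, 0], "angular": [0, 0.12, 0]},
    {"gripper": 0, "delta_pos": [0, 0, 0], "angular": [0, 0, 0]},
  ],
)

```text
clock: 6.1
eef_pos: [0.483, -0.1835, 0.1212]
tool_rot: [0.701, -0.097, 0.098, -0.7]
ft_force: [0.1, 0.2, -0.5]
grip_width: -0.003
```

```bash
python3 - <<'E'
from h import *
s=w([-97,0,0])
plan([s[0],s[1],.12],[0,0,-1],SR[:,1])
c=cam('wrist','w3.png');S=cam('scene','s3.png');D=cam('side','d3.png')
E
```

```text
tcp [ 0.483  -0.1835  0.1212] st [-178.    -3.4  121.2] axes x [ 0.962 -0.273  0.001] y [ 0.001 -0.001 -1.   ] z [ 0.273  0.962 -0.   ]
delta tool mm [77.9  1.3 22.5]
rot tool [ 1.000e-03 -1.809e+00  1.000e-03]
rot tool [-1.000e-03  1.333e+00  1.000e-03]
F [ 0.11  0.17 -0.52] clk 6.1 grip -0.00299776976925656 q [-0.43 -0.14  1.61 -0.    1.67 -0.15]
```

View pics/s3.png

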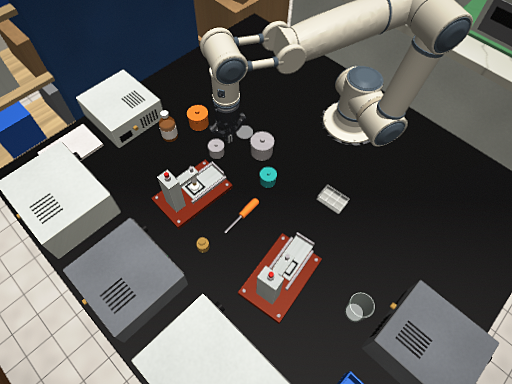

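View pics/d3.png

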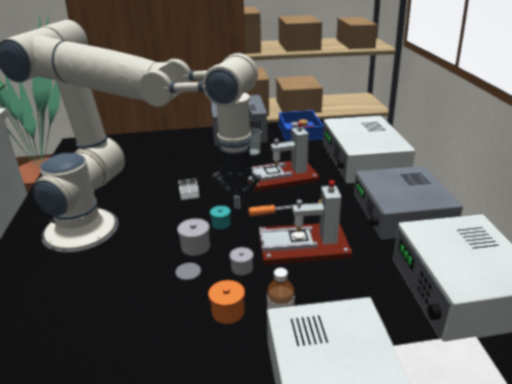

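View pics/w3.png

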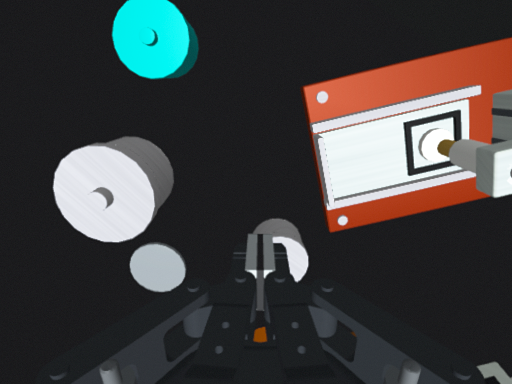

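The pot now stands at scene (216,147) and side (241,260), to the station's -y side. I'll measure it, and the lip from the wrist view, where it runs from about (316,138) to (331,208).

```bash
python3 - <<'E'
from h import *
S=cam('scene');D=cam('side');c=cam('wrist')
def lid(c,box,thr):
    x0,y0,x1,y1=box
    m=cv2.inRange(cv2.cvtColor(c['img'],cv2.COLOR_RGB2HSV)[y0:y1,x0:x1],np.array((0,0,thr)),np.array((180,70,255)))
    cs=max(cv2.findContours(m,0,1)[0],key=cv2.contourArea);(cx,cy),ax,_=cv2.fitEllipse(cs)
    q=onplane(c,(cx+x0,cy+y0),.046);print((cx+x0,cy+y0),ax,q.round(4),st(q).round(1))
lid(S,(204,134,230,162),165);lid(D,(227,243,257,276),140)
for n,p,z in [('boltF',(322,97),.022),('boltN',(343,220),.022),('lipL',(317,137),.05),('lipR',(332,207),.05),('disc',(433,144),.04)]:
    q=onplane(c,p,z);print(n,q.round(4),st(q).round(1))
a=cv2.cvtColor(c['img'],cv2.COLOR_RGB2BGR)[80:240,290:500]
cv2.imwrite('pics/w3c.png',cv2.resize(a,None,fx=3.7,fy=3.7,interpolation=cv2.INTER_CUBIC))
E
```

```text
(215.5820484161377, 145.1605463027954) (11.964580535888672, 15.21230697631836) [ 0.4814 -0.2604  0.046 ] [-176.6  -80.3   46. ]
(241.12345027923584, 254.46613788604736) (13.21383285522461, 21.475757598876953) [ 0.4803 -0.2647  0.046 ] [-177.5  -84.7   46. ]
boltF [ 0.5557 -0.1217  0.022 ] [-107.7   61.1   22. ]
boltN [ 0.5528 -0.2454  0.022 ] [-105.9  -62.5   22. ]
lipL [ 0.5398 -0.1498  0.05  ] [-122.5   32.5   50. ]
lipR [ 0.5402 -0.2148  0.05  ] [-119.6  -32.5   50. ]
disc [ 0.6397 -0.1844  0.04  ] [-21.3   1.7  40. ]
```

View pics/w3c.png

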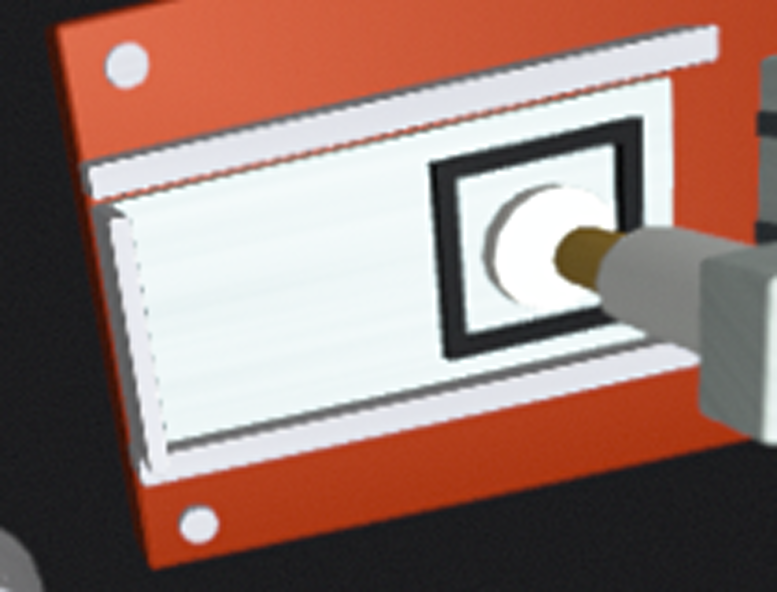

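move_arm(
  steps=[
    {"gripper": 0, "delta_pos": [0, 0, 0], "angular": [0, 0.12, 0]},
    {"gripper": 0, "delta_pos": [0, 0, 0], "angular": [0, 0.12, 0]},
    {"gripper": 0, "delta_pos": [0, 0, 0], "angular": [0, 0.12, 0]},
    {"gripper": 0, "delta_pos": [0, 0, 0], "angular": [0, 0.12, 0]},
    {"gripper": 0, "delta_pos": [0, 0, 0], "angular": [0, 0.12, 0]},
    {"gripper": 0, "delta_pos": [0, 0, 0], "angular": [0, 0.12, 0]},
    {"gripper": 0, "delta_pos": [0, 0, 0], "angular": [0, 0.12, 0]},
    {"gripper": 0, "delta_pos": [0, 0, 0], "angular": [0, 0.12, 0]},
    {"gripper": 0, "delta_pos": [0, 0, 0], "angular": [0, 0.12, 0]},
    {"gripper": 0, "delta_pos": [0, 0, 0], "angular": [0, 0.12, 0]},
  ],
)

```text
clock: 7.23
eef_pos: [0.4825, -0.1838, 0.12]
tool_rot: [0.523, -0.476, 0.476, -0.523]
ft_force: [-0.6, 0.6, -0.2]
grip_width: 0.0
```

move_arm(
  steps=[
    {"gripper": 0, "delta_pos": [0, 0, 0], "angular": [0, 0.12, 0]},
    {"gripper": 0, "delta_pos": [0, 0, 0], "angular": [0, 0, 0]},
    {"gripper": 0, "delta_pos": [0, 0, 0], "angular": [0, 0, 0]},
  ],
)

```text
clock: 7.48
eef_pos: [0.4826, -0.1839, 0.1201]
tool_rot: [-0.496, 0.505, -0.504, 0.495]
ft_force: [0.3, -0.0, 0.3]
grip_width: -0.001
```

```bash
python3 - <<'E'
from h import *
s=w([-92,0,0])
plan([s[0],s[1],.1],[0,0,-1],SR[:,1])
E
```

```text
tcp [ 0.4826 -0.1839  0.1201] st [-178.4   -3.9  120.1] axes x [-0.018 -1.    -0.   ] y [-0.001  0.    -1.   ] z [ 1.    -0.018 -0.001]
delta tool mm [-2.  20.1 86.5]
rot tool [-0.00e+00 -3.12e+00 -1.00e-03]
rot tool [ 0.001  0.021 -0.   ]
F [ 0.3  -0.02  0.3 ] clk 7.4833 grip -0.0007141897650419464 q [-0.43 -0.13  1.61 -0.    1.67  1.16]
```

move_arm(
  steps=[
    {"gripper": 0, "delta_pos": [-2, 0, 29], "angular": [0, 0.021, 0]},
    {"gripper": 0, "delta_pos": [0, 0, 29], "angular": [0, 0, 0]},
    {"gripper": 0, "delta_pos": [0, 0, 28], "angular": [0, 0, 0]},
    {"gripper": 0, "delta_pos": [0, 20, 0], "angular": [0, 0, 0]},
    {"gripper": 0, "delta_pos": [0, 30, 0], "angular": [0, 0, 0]},
    {"gripper": 0, "delta_pos": [0, 0, 0], "angular": [0, 0, 0]},
  ],
)

```text
clock: 7.98
eef_pos: [0.5659, -0.1838, 0.0633]
tool_rot: [-0.492, 0.513, -0.506, 0.489]
ft_force: [-0.9, -0.1, -1.6]
grip_width: -0.005
```

```bash
python3 - <<'E'
from h import *
s=w([-92,0,0])
plan([s[0],s[1],.038],[0,0,-1],SR[:,1])
c=cam('wrist','w4.png')
D=cam('side'); a=cv2.cvtColor(D['img'],cv2.COLOR_RGB2BGR)[170:270,230:360]
cv2.imwrite('pics/d4.png',cv2.resize(a,None,fx=5.5,fy=5.5,interpolation=cv2.INTER_CUBIC))
E
```

```text
tcp [ 0.5659 -0.1838  0.0633] st [-95.2  -0.5  63.3] axes x [-0.039 -0.999 -0.003] y [-0.01   0.004 -1.   ] z [ 0.999 -0.039 -0.01 ]
delta tool mm [-0.4 25.3  3.4]
rot tool [-0.005 -3.141 -0.016]
rot tool [ 0.01   0.    -0.003]
F [-0.93 -0.12 -1.59] clk 7.9833 grip -0.005058680570763087 q [-0.37  0.11  1.47 -0.    1.57  1.24]
```

View pics/w4.png

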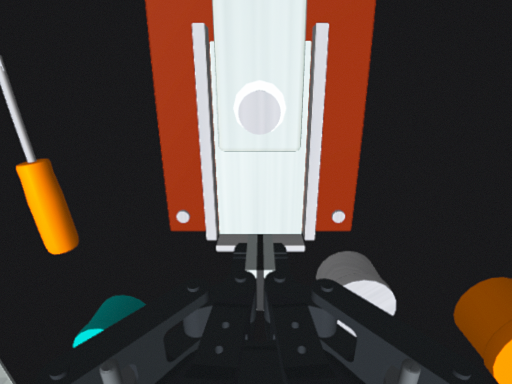

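View pics/d4.png

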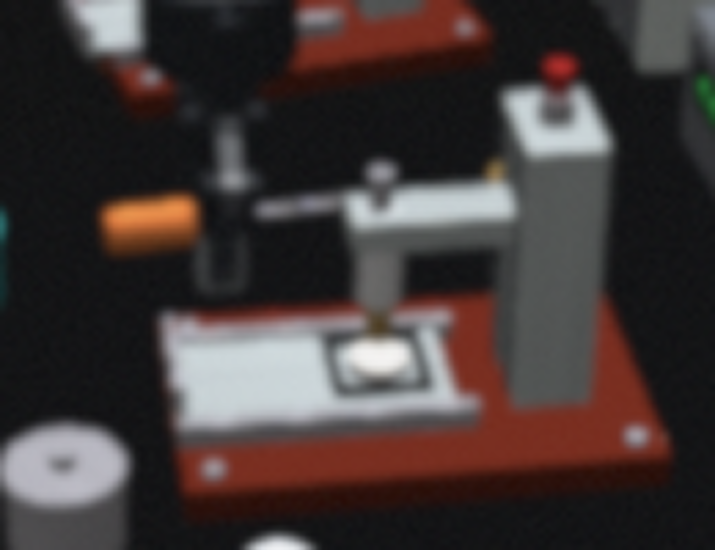

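Wrist view: the closed fingertips at (260,245) are just behind the lip line (y≈247) and between the rails. Side view confirms the tip is above the free floor behind the lip. Lowering.

move_arm(
  steps=[
    {"gripper": 0, "delta_pos": [0, 4, 3], "angular": [0, 0, 0]},
    {"gripper": 0, "delta_pos": [0, 7, 0], "angular": [0, 0, 0]},
    {"gripper": 0, "delta_pos": [0, 7, 0], "angular": [0, 0, 0]},
    {"gripper": 0, "delta_pos": [0, 3, 0], "angular": [0, 0, 0]},
    {"gripper": 0, "delta_pos": [0, 0, 0], "angular": [0, 0, 0]},
    {"gripper": 0, "delta_pos": [0, 0, 0], "angular": [0, 0, 0]},
  ],
)

```text
clock: 8.58
eef_pos: [0.5715, -0.1853, 0.0494]
tool_rot: [-0.489, 0.511, -0.511, 0.489]
ft_force: [0.0, -0.6, 0.7]
grip_width: -0.003
```

```bash
python3 - <<'E'
from h import *
s=w([-190,0,0])
plan([s[0],s[1],.038],[0,0,-1],SR[:,1])
D=cam('side'); a=cv2.cvtColor(D['img'],cv2.COLOR_RGB2BGR)[170:270,230:360]
cv2.imwrite('pics/d5.png',cv2.resize(a,None,fx=5.5,fy=5.5,interpolation=cv2.INTER_CUBIC))
E
```

```text
tcp [ 0.5715 -0.1853  0.0494] st [-89.5  -1.7  49.4] axes x [-0.043 -0.999 -0.   ] y [-0.  0. -1.] z [ 0.999 -0.043 -0.   ]
delta tool mm [  -1.3   11.4 -100.5]
rot tool [0.    3.138 0.   ]
rot tool [ 0.    -0.004 -0.   ]
F [ 0.05 -0.56  0.68] clk 8.5833 grip -0.0031531230202240215 q [-0.37  0.12  1.48 -0.    1.54  1.24]
```

View pics/d5.png

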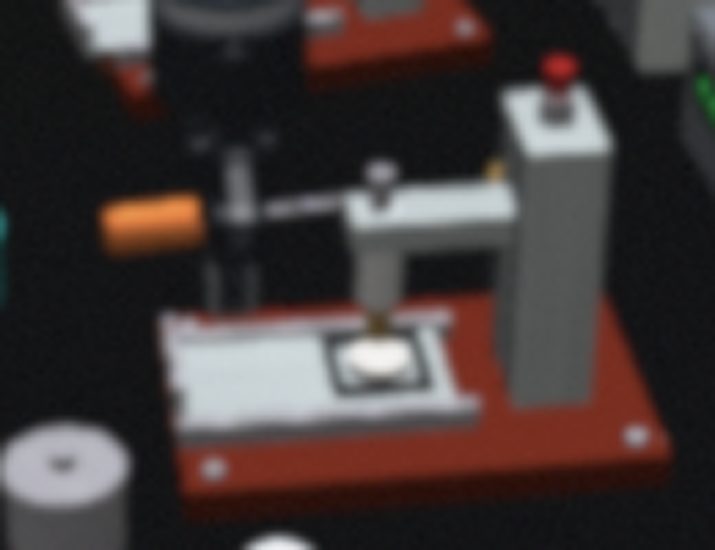

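move_arm(
  steps=[
    {"gripper": 0, "delta_pos": [-1, 6, 0], "angular": [0, 0, 0]},
    {"gripper": 0, "delta_pos": [0, 5, 0], "angular": [0, 0, 0]},
    {"gripper": 0, "delta_pos": [0, 0, 0], "angular": [0, 0, 0]},
    {"gripper": 0, "delta_pos": [0, 0, 0], "angular": [0, 0, 0]},
  ],
)

```text
clock: 8.97
eef_pos: [0.5713, -0.1841, 0.0376]
tool_rot: [-0.489, 0.511, -0.51, 0.489]
ft_force: [-0.7, 0.5, 0.4]
grip_width: 0.001
```

```bash
python3 - <<'E'
from h import *
s=w([-104,0,0])
plan([s[0],s[1],.038],[0,0,-1],SR[:,1])
D=cam('side'); a=cv2.cvtColor(D['img'],cv2.COLOR_RGB2BGR)[170:270,230:360]
cv2.imwrite('pics/d6.png',cv2.resize(a,None,fx=5.5,fy=5.5,interpolation=cv2.INTER_CUBIC))
E
```

```text
tcp [ 0.5713 -0.1841  0.0376] st [-89.8  -0.6  37.6] axes x [-0.043 -0.999 -0.   ] y [-0.001  0.    -1.   ] z [ 0.999 -0.043 -0.001]
delta tool mm [ -0.5  -0.4 -14.2]
rot tool [1.000e-03 3.138e+00 2.000e-03]
rot tool [ 0.001 -0.004 -0.   ]
F [-0.75  0.52  0.42] clk 8.9667 grip 0.000667888860618669 q [-0.37  0.13  1.5  -0.    1.52  1.25]
```

View pics/d6.png

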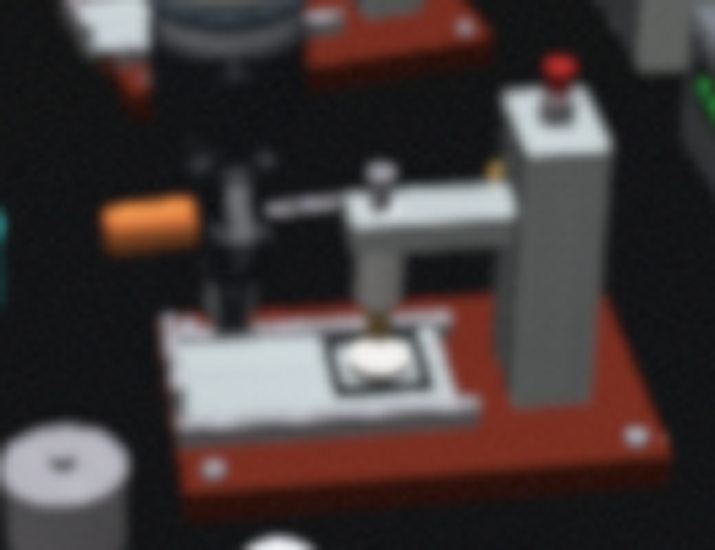

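move_arm(
  steps=[
    {"gripper": 0, "delta_pos": [0, 0, -4], "angular": [0, 0, 0]},
    {"gripper": 0, "delta_pos": [0, 0, -4], "angular": [0, 0, 0]},
    {"gripper": 0, "delta_pos": [0, 0, -3], "angular": [0, 0, 0]},
    {"gripper": 0, "delta_pos": [0, 0, -3], "angular": [0, 0, 0]},
    {"gripper": 0, "delta_pos": [0, 0, -3], "angular": [0, 0, 0]},
    {"gripper": 0, "delta_pos": [0, 0, -3], "angular": [0, 0, 0]},
    {"gripper": 0, "delta_pos": [0, 0, -4], "angular": [0, 0, 0]},
    {"gripper": 0, "delta_pos": [0, 0, -4], "angular": [0, 0, 0]},
    {"gripper": 0, "delta_pos": [0, 0, -4], "angular": [0, 0, 0]},
    {"gripper": 0, "delta_pos": [0, 0, -4], "angular": [0, 0, 0]},
  ],
)

```text
clock: 9.85
eef_pos: [0.5353, -0.1827, 0.0384]
tool_rot: [-0.489, 0.511, -0.511, 0.489]
ft_force: [-0.1, -0.4, -0.5]
grip_width: -0.002
```

```bash
python3 - <<'E'
from h import *
s=w([-194,0,0])
plan([s[0],s[1],.038],[0,0,-1],SR[:,1])
D=cam('side'); a=cv2.cvtColor(D['img'],cv2.COLOR_RGB2BGR)[170:270,230:360]
cv2.imwrite('pics/d7.png',cv2.resize(a,None,fx=5.5,fy=5.5,interpolation=cv2.INTER_CUBIC))
E
```

```text
tcp [ 0.5353 -0.1827  0.0384] st [-125.8   -0.6   38.4] axes x [-0.043 -0.999 -0.   ] y [-0.  0. -1.] z [ 0.999 -0.043 -0.   ]
delta tool mm [ -0.3   0.4 -68.2]
rot tool [0.    3.137 0.   ]
rot tool [ 0.    -0.004 -0.   ]
F [-0.09 -0.39 -0.5 ] clk 9.85 grip -0.0022857364311647667 q [-0.39  0.03  1.59  0.    1.52  1.22]
```

View pics/d7.png

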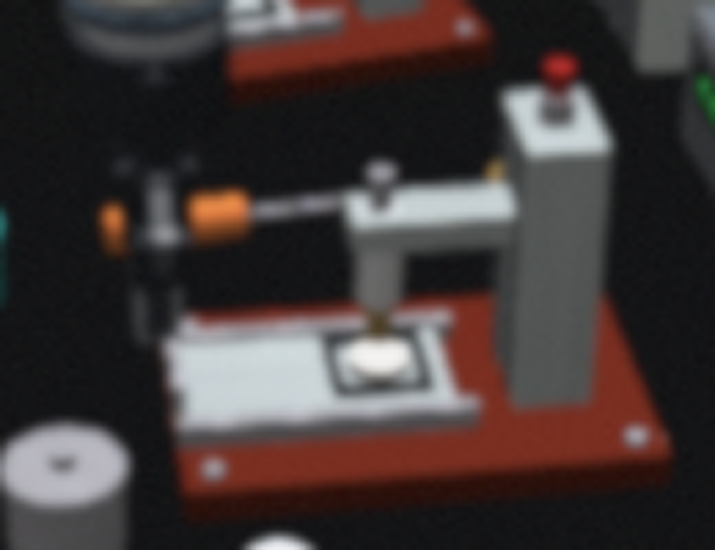

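```bash
python3 - <<'E'
from h import *
s=r.state();print(s['eef_pos'],s['grip_width'])
D=cam('side');S=cam('scene');W=cam('wrist','w7.png')
p=s['eef_pos']
for c,n,b in((D,'side',(230,170)),(S,'scene',(140,105))):
    for dz in(0,.01,.019,.03): print(n,dz,((proj(c,p+[0,0,dz])[0]-b+.5)*(5.5 if n=='side' else 4.6)).round(0))
    for q in([-115,0,50],[-115,32,50],[-115,-32,50]): print(n,q,((proj(c,w(q))[0]-b+.5)*(5.5 if n=='side' else 4.6)).round(0))
print(proj(W,p))
a=cv2.cvtColor(S['img'],cv2.COLOR_RGB2BGR)[105:235,140:300]
cv2.imwrite('pics/s7.png',cv2.resize(a,None,fx=4.6,fy=4.6,interpolation=cv2.INTER_CUBIC))
E
```

```text
[ 0.53477459 -0.18274938  0.03841557] -0.001159697386425185
side 0 [157. 370.]
side 0.01 [157. 354.]
side 0.019 [156. 339.]
side 0.03 [156. 321.]
side [-115, 0, 50] [179. 349.]
side [-115, 32, 50] [173. 313.]
side [-115, -32, 50] [185. 386.]
scene 0 [368. 289.]
scene 0.01 [367. 281.]
scene 0.019 [366. 275.]
scene 0.03 [365. 266.]
scene [-115, 0, 50] [356. 289.]
scene [-115, 32, 50] [384. 315.]
scene [-115, -32, 50] [329. 264.]
[[258.4599015  227.82634542]]
```

View pics/s7.png

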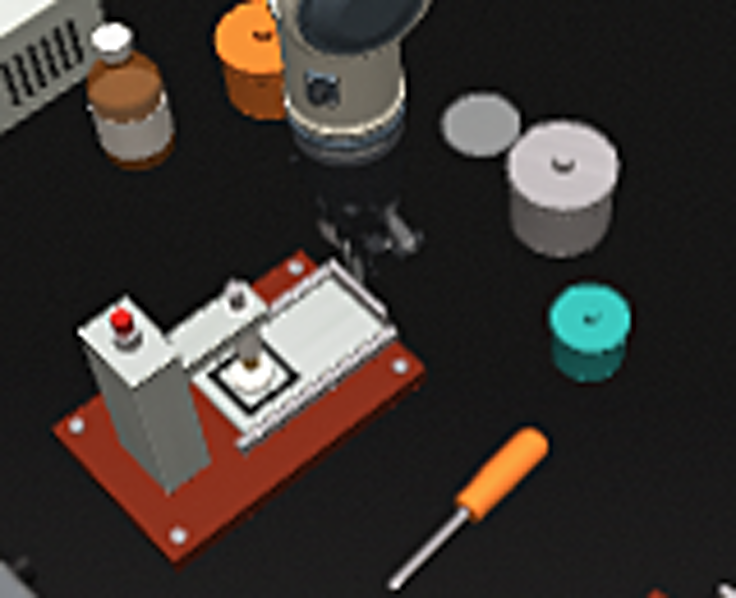

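View pics/w7.png

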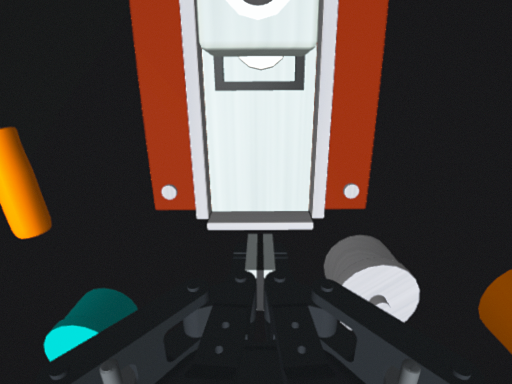

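The fingers passed over the lip without touching it (the tray is still home). The visible tip sits well above the reported TCP. I'll check where the finger really ends, with the contrast raised.

```bash
python3 - <<'E'
from h import *
p=r.state()['eef_pos']
D=cam('side');S=cam('scene')
out=[]
for c in(D,S):
    q=proj(c,p)[0].round().astype(int)
    a=c['img'][q[1]-32:q[1]+18,q[0]-25:q[0]+25].astype(float)
    a=(255*(np.clip(a/255,0,1))**.45).astype(np.uint8)
    a=cv2.resize(cv2.cvtColor(a,cv2.COLOR_RGB2BGR),(400,400),interpolation=cv2.INTER_NEAREST)
    for dz,col in((0,(0,0,255)),(.01,(0,255,0)),(.02,(255,0,0))):
        u=(proj(c,p+[0,0,dz])[0]-q+[25,32]+.5)*8
        cv2.circle(a,tuple(int(v) for v in u),3,col,-1)
    out.append(a)
cv2.imwrite('pics/tip.png',np.hstack(out))
E
```

```text
(no output)
```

View pics/tip.png

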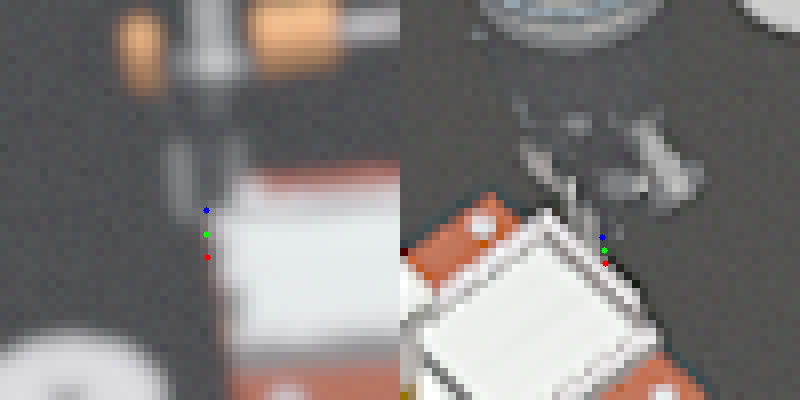

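The visible tip is about 18–19 mm above the reported TCP in both views, so the true tip passed at about 56 mm, above the 50 mm lip. I'll go back behind the lip and lower to TCP z ≈ 22 mm (true tip ≈ 40 mm), watching the force.

move_arm(
  steps=[
    {"gripper": 0, "delta_pos": [0, -15, 0], "angular": [0, 0, 0]},
    {"gripper": 0, "delta_pos": [0, 0, 0], "angular": [0, 0, 0]},
    {"gripper": 0, "delta_pos": [0, 0, 18], "angular": [0, 0, 0]},
    {"gripper": 0, "delta_pos": [0, 0, 18], "angular": [0, 0, 0]},
    {"gripper": 0, "delta_pos": [0, 0, 0], "angular": [0, 0, 0]},
    {"gripper": 0, "delta_pos": [0, 10, 0], "angular": [0, 0, 0]},
    {"gripper": 0, "delta_pos": [0, 10, 0], "angular": [0, 0, 0]},
    {"gripper": 0, "delta_pos": [0, 5, 0], "angular": [0, 0, 0]},
    {"gripper": 0, "delta_pos": [0, 0, 0], "angular": [0, 0, 0]},
    {"gripper": 0, "delta_pos": [0, 0, 0], "angular": [0, 0, 0]},
  ],
)

```text
clock: 10.98
eef_pos: [0.5707, -0.1841, 0.0273]
tool_rot: [-0.489, 0.511, -0.51, 0.489]
ft_force: [0.1, -0.4, 1.2]
grip_width: -0.001
```

move_arm(
  steps=[
    {"gripper": 0, "delta_pos": [0, 3, 0], "angular": [0, 0, 0]},
    {"gripper": 0, "delta_pos": [0, 3, 0], "angular": [0, 0, 0]},
    {"gripper": 0, "delta_pos": [0, 0, 0], "angular": [0, 0, 0]},
    {"gripper": 0, "delta_pos": [0, 0, 0], "angular": [0, 0, 0]},
  ],
)

```text
clock: 11.32
eef_pos: [0.5716, -0.1843, 0.0224]
tool_rot: [-0.489, 0.511, -0.511, 0.489]
ft_force: [-0.7, -0.1, 0.2]
grip_width: 0.001
```

```bash
cat > tip.py <<'E'
from h import *
import sys
plan(w([float(sys.argv[2]),0,22]),[0,0,-1],SR[:,1])
p=r.state()['eef_pos']
out=[]
for n in('side','scene'):
    c=cam(n)
    q=proj(c,p)[0].round().astype(int)
    a=c['img'][q[1]-32:q[1]+18,q[0]-25:q[0]+25].astype(float)
    a=(255*(np.clip(a/255,0,1))**.45).astype(np.uint8)
    a=cv2.resize(cv2.cvtColor(a,cv2.COLOR_RGB2BGR),(400,400),interpolation=cv2.INTER_NEAREST)
    for dz,col in((0,(0,0,255)),(.01,(0,255,0)),(.02,(255,0,0))):
        u=(proj(c,p+[0,0,dz])[0]-q+[25,32]+.5)*8
        cv2.circle(a,tuple(int(v) for v in u),3,col,-1)
    out.append(a)
cv2.imwrite(sys.argv[1],np.hstack(out))
E
python3 tip.py pics/tip2.png -194
```

```text
tcp [ 0.5716 -0.1843  0.0224] st [-89.4  -0.8  22.4] axes x [-0.043 -0.999  0.   ] y [-0. -0. -1.] z [ 0.999 -0.043 -0.   ]
delta tool mm [  -0.3    0.4 -104.6]
rot tool [-0.     3.137  0.   ]
rot tool [ 0.    -0.004  0.   ]
F [-0.75 -0.07  0.23] clk 11.3167 grip 0.0007853596013435923 q [-0.37  0.14  1.51 -0.    1.49  1.25]
```

View pics/tip2.png

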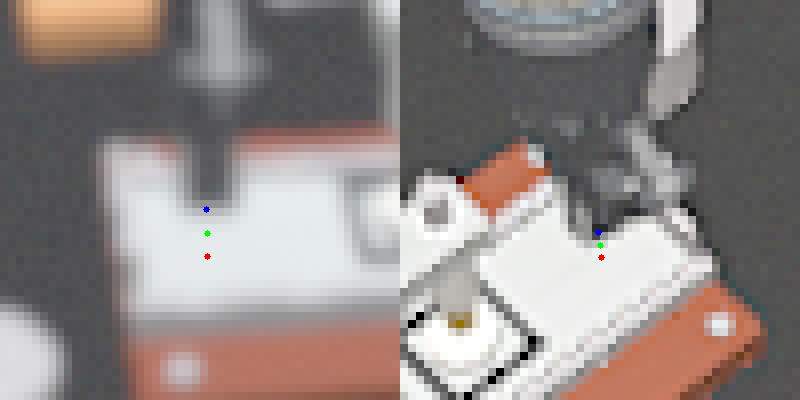

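Against the white floor the tip clearly ends at about +19 mm, so the true tip is at ≈ 41 mm, 9 mm below the lip top. Lowering 2 mm more, then pulling.

move_arm(
  steps=[
    {"gripper": 0, "delta_pos": [0, 2, -4], "angular": [0, 0, 0]},
    {"gripper": 0, "delta_pos": [0, 0, -4], "angular": [0, 0, 0]},
    {"gripper": 0, "delta_pos": [0, 0, -3], "angular": [0, 0, 0]},
    {"gripper": 0, "delta_pos": [0, 0, -3], "angular": [0, 0, 0]},
    {"gripper": 0, "delta_pos": [0, 0, -3], "angular": [0, 0, 0]},
    {"gripper": 0, "delta_pos": [0, 0, -3], "angular": [0, 0, 0]},
    {"gripper": 0, "delta_pos": [0, 0, -3], "angular": [0, 0, 0]},
  ],
)

```text
clock: 12.0
eef_pos: [0.5488, -0.1833, 0.0205]
tool_rot: [0.489, -0.51, 0.511, -0.489]
ft_force: [2.1, 0.4, -1.7]
grip_width: -0.0
```

```bash
python3 tip.py pics/tip3.png -194
```

```text
tcp [ 0.5488 -0.1833  0.0205] st [-112.3   -0.7   20.5] axes x [-0.043 -0.999  0.   ] y [ 0.001 -0.    -1.   ] z [ 0.999 -0.043  0.001]
delta tool mm [ -0.4  -1.6 -81.7]
rot tool [-0.000e+00  3.137e+00 -2.000e-03]
rot tool [-0.001 -0.004  0.   ]
F [ 2.1   0.4  -1.71] clk 12.0 grip -0.0001122001708012728 q [-0.38  0.08  1.58  0.    1.48  1.23]
```

View pics/tip3.png

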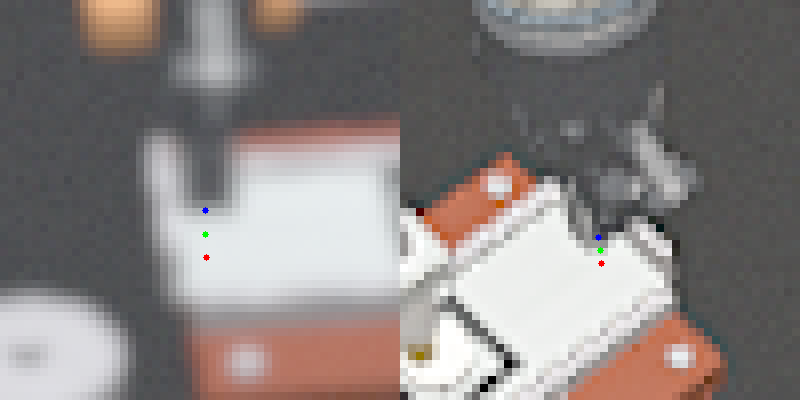

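Fx is about 2 N and the lip has moved ahead of the board front: the tray is coming out.

move_arm(
  steps=[
    {"gripper": 0, "delta_pos": [0, 0, -4], "angular": [0, 0, 0]},
    {"gripper": 0, "delta_pos": [0, 0, -5], "angular": [0, 0, 0]},
    {"gripper": 0, "delta_pos": [0, 0, -5], "angular": [0, 0, 0]},
    {"gripper": 0, "delta_pos": [0, 0, -5], "angular": [0, 0, 0]},
    {"gripper": 0, "delta_pos": [0, 0, -5], "angular": [0, 0, 0]},
    {"gripper": 0, "delta_pos": [0, 0, -5], "angular": [0, 0, 0]},
    {"gripper": 0, "delta_pos": [0, 0, -5], "angular": [0, 0, 0]},
    {"gripper": 0, "delta_pos": [0, 0, -5], "angular": [0, 0, 0]},
    {"gripper": 0, "delta_pos": [0, 0, -5], "angular": [0, 0, 0]},
    {"gripper": 0, "delta_pos": [0, 0, -5], "angular": [0, 0, 0]},
  ],
)

```text
clock: 12.93
eef_pos: [0.4993, -0.1814, 0.0206]
tool_rot: [0.489, -0.511, 0.511, -0.489]
ft_force: [3.4, -2.3, 0.1]
grip_width: 0.002
```

move_arm(
  steps=[
    {"gripper": 0, "delta_pos": [0, 0, -4], "angular": [0, 0, 0]},
    {"gripper": 0, "delta_pos": [0, 0, -4], "angular": [0, 0, 0]},
    {"gripper": 0, "delta_pos": [0, 0, -4], "angular": [0, 0, 0]},
    {"gripper": 0, "delta_pos": [0, 0, -3], "angular": [0, 0, 0]},
    {"gripper": 0, "delta_pos": [0, 0, -3], "angular": [0, 0, 0]},
    {"gripper": 0, "delta_pos": [0, 0, -3], "angular": [0, 0, 0]},
    {"gripper": 0, "delta_pos": [0, 0, -3], "angular": [0, 0, 0]},
    {"gripper": 0, "delta_pos": [0, 0, -2], "angular": [0, 0, 0]},
    {"gripper": 0, "delta_pos": [0, 0, -2], "angular": [0, 0, 0]},
  ],
)

```text
clock: 13.68
eef_pos: [0.4716, -0.18, 0.0205]
tool_rot: [0.489, -0.511, 0.511, -0.489]
ft_force: [2.5, -2.0, 0.7]
grip_width: 0.001
```

```bash
python3 tip.py pics/tip4.png -194
```

```text
tcp [ 0.4716 -0.18    0.0205] st [-189.5   -0.4   20.5] axes x [-0.043 -0.999 -0.   ] y [ 0. -0. -1.] z [ 0.999 -0.043  0.   ]
delta tool mm [-0.3 -1.5 -4.5]
rot tool [ 0.     3.137 -0.   ]
rot tool [-0.    -0.004 -0.   ]
F [ 2.45 -2.04  0.71] clk 13.6833 grip 0.0009998549315844143 q [-0.43 -0.12  1.77  0.    1.49  1.18]
```

View pics/tip4.png

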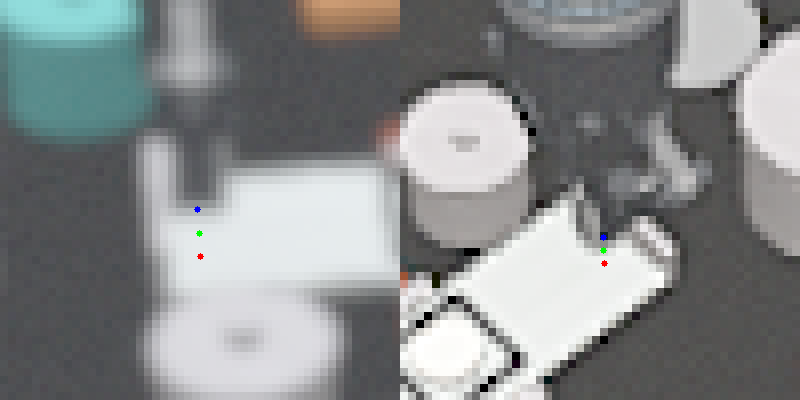

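move_arm(
  steps=[
    {"gripper": 0, "delta_pos": [0, 0, -1.5], "angular": [0, 0, 0]},
    {"gripper": 0, "delta_pos": [0, 0, -1.5], "angular": [0, 0, 0]},
    {"gripper": 0, "delta_pos": [0, 0, 0], "angular": [0, 0, 0]},
  ],
)

```text
clock: 14.03
eef_pos: [0.4685, -0.1796, 0.0203]
tool_rot: [-0.489, 0.511, -0.51, 0.489]
ft_force: [1.3, 0.2, 0.7]
grip_width: 0.001
```

move_arm(
  steps=[
    {"gripper": 0, "delta_pos": [0, 0, -1], "angular": [0, 0, 0]},
    {"gripper": 0, "delta_pos": [0, 0, 0], "angular": [0, 0, 0]},
  ],
)

```text
clock: 14.2
eef_pos: [0.4677, -0.1796, 0.0204]
tool_rot: [-0.489, 0.511, -0.51, 0.489]
ft_force: [1.3, 0.3, 0.3]
grip_width: 0.0
```

move_arm(
  steps=[
    {"gripper": 0, "delta_pos": [0, 0, -1], "angular": [0, 0, 0]},
    {"gripper": 0, "delta_pos": [0, 0, 0], "angular": [0, 0, 0]},
  ],
)

```text
clock: 14.37
eef_pos: [0.4667, -0.1796, 0.0203]
tool_rot: [-0.489, 0.511, -0.511, 0.489]
ft_force: [2.0, 0.8, 0.7]
grip_width: 0.001
```

move_arm(
  steps=[
    {"gripper": 0, "delta_pos": [0, 0, -1], "angular": [0, 0, 0]},
    {"gripper": 0, "delta_pos": [0, 0, -1], "angular": [0, 0, 0]},
    {"gripper": 0, "delta_pos": [0, 0, 0], "angular": [0, 0, 0]},
  ],
)

```text
clock: 14.62
eef_pos: [0.4666, -0.1795, 0.0205]
tool_rot: [0.488, -0.509, 0.512, -0.49]
ft_force: [10.2, 0.8, -3.6]
grip_width: -0.002
```

move_arm(
  steps=[
    {"gripper": 0, "delta_pos": [0, 0, -1], "angular": [0, 0, 0]},
    {"gripper": 0, "delta_pos": [0, 0, -0.5], "angular": [0, 0, 0]},
    {"gripper": 0, "delta_pos": [0, 0, 0], "angular": [0, 0, 0]},
  ],
)

```text
clock: 14.87
eef_pos: [0.4666, -0.1796, 0.0206]
tool_rot: [0.487, -0.508, 0.513, -0.491]
ft_force: [16.3, -1.1, -7.2]
grip_width: 0.002
```

The stop is reached: the TCP no longer moves and the force climbs to 16 N. Backing off the lip and rising.

move_arm(
  steps=[
    {"gripper": 0, "delta_pos": [0, 0, 4], "angular": [0, 0, 0]},
    {"gripper": 0, "delta_pos": [0, 0, 6], "angular": [0, 0, 0]},
    {"gripper": 0, "delta_pos": [0, 0, 0], "angular": [0, 0, 0]},
    {"gripper": 0, "delta_pos": [0, 0, 0], "angular": [0, 0, 0]},
    {"gripper": 0, "delta_pos": [0, -10, 0], "angular": [0, 0, 0]},
    {"gripper": 0, "delta_pos": [0, -30, 0], "angular": [0, 0, 0]},
    {"gripper": 0, "delta_pos": [0, -40, 0], "angular": [0, 0, 0]},
    {"gripper": 0, "delta_pos": [0, -40, 0], "angular": [0, 0, 0]},
    {"gripper": 0, "delta_pos": [0, -40, 0], "angular": [0, 0, 0]},
    {"gripper": 0, "delta_pos": [0, -40, 0], "angular": [0, 0, 0]},
  ],
)

```text
clock: 15.7
eef_pos: [0.4725, -0.1799, 0.2233]
tool_rot: [0.489, -0.511, 0.511, -0.489]
ft_force: [0.3, -0.1, 0.7]
grip_width: -0.001
```

move_arm(
  steps=[
    {"gripper": 0, "delta_pos": [-40, 0, 0], "angular": [0, 0, 0]},
    {"gripper": 0, "delta_pos": [-40, 0, 0], "angular": [0, 0, 0]},
    {"gripper": 0, "delta_pos": [-40, 0, 0], "angular": [0, 0, 0]},
    {"gripper": 0, "delta_pos": [-40, 0, 0], "angular": [0, 0, 0]},
    {"gripper": 0, "delta_pos": [-40, 0, 0], "angular": [0, 0, 0]},
    {"gripper": 0, "delta_pos": [-40, 0, 0], "angular": [0, 0, 0]},
    {"gripper": 0, "delta_pos": [-40, 0, 0], "angular": [0, 0, 0]},
    {"gripper": 0, "delta_pos": [0, 0, 0], "angular": [0, 0, 0]},
    {"gripper": 0, "delta_pos": [0, 0, 0], "angular": [0, 0, 0]},
  ],
)

```text
clock: 16.45
eef_pos: [0.4848, 0.1014, 0.221]
tool_rot: [0.49, -0.51, 0.51, -0.49]
ft_force: [0.0, -0.3, -0.3]
grip_width: 0.001
```

```bash
python3 - <<'E'
from h import *
import pickle
s=r.state();print(s['eef_pos'],s['ft_force'].round(1),s['clock'],abs(s['qd']).max())
S=cam('scene');D=cam('side')
for n,c,b,k in(('s8',S,(140,95,300,235),4.2),('d8',D,(160,170,360,330),3.75)):
    a=cv2.cvtColor(c['img'],cv2.COLOR_RGB2BGR)[b[1]:b[3],b[0]:b[2]]
    cv2.imwrite('pics/%s.png'%n,cv2.resize(a,None,fx=k,fy=k,interpolation=cv2.INTER_CUBIC))
d=pickle.load(open('c0.pkl','rb'))
diff=cv2.absdiff(S['img'],d['scene']['img']).max(2);cv2.imwrite('pics/diff8.png',diff)
for q in([-205,32,50],[-205,-32,50],[-205,0,50]): print(q,((proj(S,w(q))[0]-[140,95]+.5)*4.2).round())
print('disc exp',((proj(S,w([-105,0,40]))[0]-[140,95]+.5)*4.2).round())
E
```

```text
[0.48481862 0.1013602  0.2210018 ] [ 0.  -0.3 -0.3] 16.45 0.062336641156087516
[-205, 32, 50] [431. 269.]
[-205, -32, 50] [381. 225.]
[-205, 0, 50] [406. 247.]
disc exp [317. 319.]
```

View pics/s8.png

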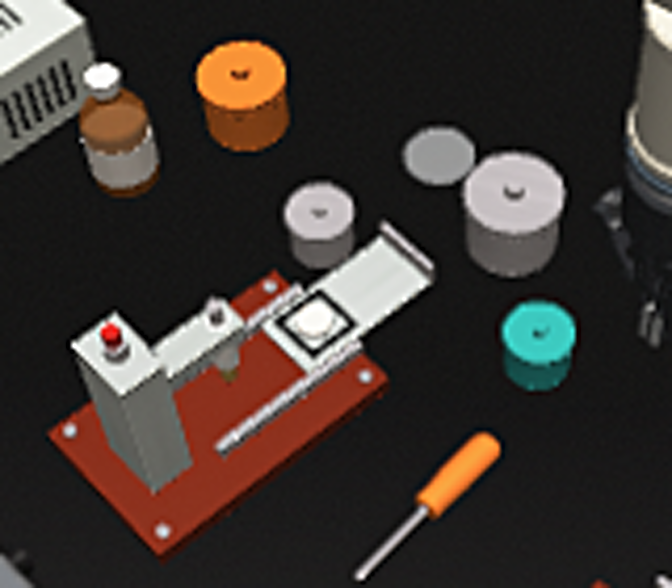

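View pics/d8.png

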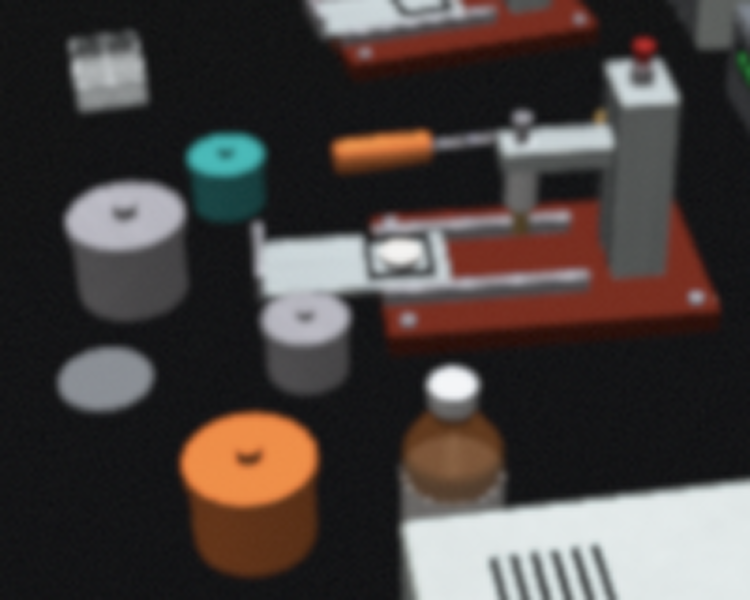

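View pics/diff8.png

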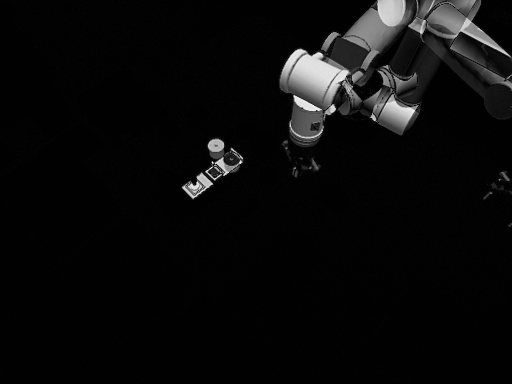

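Scene view: the tray lip runs from (384,228) to (432,270), where the 90 mm position predicts it, and the disc lies in its seat at (316,321). The pot stands to the side at (320,215). The difference picture shows changes only at the arm, pot and tray. Handing in.

```bash
python3 -c "
from h import *
print(r.sign_off())"
```

```text
the job is handed in; nothing more can be done
None
```

I pushed the small steel pot sideways with the fingertips, then hooked the lip and drew the tray out to its stop. The job is handed in; the clock read 16.5 s just before.

**Last checks**
- **Pot:** its centre measured 80 to 85 mm to the station's -y side, against the 63 mm needed.
- **Tray:** at the end of the pull the tool stopped moving and the force climbed to 16 N. In the scene picture the lip lies where a 90 mm pull predicts it.
- **Disc:** it lies inside the seat rim in both the scene and side views.
- **Everything else:** comparing the scene picture with the one from the start shows only the arm, the pot and the tray changed. The gripper ended raised and well to the side, touching nothing.

**What disagreed:** the first hook attempt passed over the lip without touching anything. The pictures showed the real fingertips end about 19 mm above the reported TCP. I went back behind the lip, lowered by that much, and the second pull worked. The same offset means the pot was pushed with the tips about 19 mm higher than I had planned. It slid upright all the same.

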